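Find the drilled end of a necklace-stand foot and hold it hole-up

TASK

Draw the wooden foot lying in the bay marked with the pink heart out from under the ledge of the display stand; leave the other foot in its bay and everything else on the stall where it is. Only one of its ends is drilled, and it may be either one: find the hole by looking or by trying an end on the rack's level peg. Finish while holding the foot still and upright in the gripper, hole facing up, about 20 cm above the table, touching nothing but the gripper.

Things in the scene. Friction and masses are not known exactly. Their poses are not given: they have to be found in the camera images.
- foot_a_center (a point): centre of a loose square brown wooden foot, 44 x 44 x 84 mm, about 0.12 kg, lying with its length along its own x, level, in a bay; at first about 46 mm sticks out from under the ledge. ONE 44 mm end face has a central round blind hole, 22 mm wide, 28 mm deep; the other is plain. It may be the +x or the -x end (the two feet differ in this): look or feel.
- foot_b_center (a point): centre of a loose square brown wooden foot, 44 x 44 x 84 mm, about 0.12 kg, lying with its length along its own x, level, in a bay; at first about 46 mm sticks out from under the ledge. ONE 44 mm end face has a central round blind hole, 22 mm wide, 28 mm deep; the other is plain. It may be the +x or the -x end (the two feet differ in this): look or feel.
- foot_a: the same foot as foot_a_center; origin at the middle of its lying underside, 22 mm below the centre.
- foot_b: the same foot as foot_b_center; origin at the middle of its lying underside, 22 mm below the centre.
- stand: fixed light-wood stand, 300 mm wide (y), 170 deep (x). Origin on the table, middle of its front edge; x points into it, away from the robot. A ledge (underside 56, top 68 mm high) covers it from x = 0; under it two open-fronted bays, 71 mm wide, 110 deep, at y = +85 and -85 mm, each with a foot lying square within 4 degrees. From x = 90 mm back a tier with cards, up to 130 mm high.
- heart: pink heart plaque, 30 mm, 3 mm thick, fixed on the ledge's top 32 mm behind its front edge, over the middle of the bay whose foot is wanted. Origin at its underside. It may be over either bay.
- disc: white round plaque, 30 mm across, 3 mm thick, fixed on the ledge in the same way over the other bay, whose foot must stay.
- rack: fixed light-wood peg rack: upright board 130 mm wide, 110 high, on a foot plate behind it. Origin on the table, middle of the board's front face; x points away from the robot into the board. One rigid level round peg, 9 mm thick, 50 mm long, sticks out of the front face along -x, its axis 75 mm above the table.
- peg_tip (a point): centre of the free end of the rack's peg; the peg runs from here 50 mm along +x of the rack to the board.
- bead_jar: bystander, leave it where it stands: amber jar with black cap, 48 mm across, 62 mm high; origin under its centre.
- ring_cone: bystander, leave it where it stands: white ceramic ring cone, 48 mm across at the foot, 74 mm high; origin under its centre.
- bead_tray: bystander, leave it where it stands: lilac tray, 70 x 90 mm, 22 mm high; origin under its centre.
Things that resemble listed ones, but are neither listed nor needed, are in the scene too. Leave any green look-alike of the foot_b alone.

How it is judged:
By the outcome, as a careful person would: the job done as asked, in the order asked, and still so for the second after the job is handed in, while the arm keeps its last pose, push and grip.
It also fails if it takes over 56 s, if anything falls off the work surface, if the arm or the gripper's body presses on something with over 40 N, if the wrist force passes 120 N, or if a joint passes its speed limit or range.

ROBOT

A 6-joint arm with a two-finger parallel gripper is mounted at the origin on the work surface. World frame = base frame: x ahead of the robot, y to its left, z up, the work surface at z = 0. Lengths are in mm, angles in rad, forces in N, time in s.
With the tool pointing down it reaches from about 350 to 975 mm from the base axis. Payload 7.1 kg.
Tool frame: the origin (TCP) lies on the centre line of the jaws, within the pads' length; the fingertips stand 25 mm ahead of it and the grasp point (between the pads) lies 6 mm ahead of it (ctrl.nose_length is the distance from the TCP to the fingertips, in mm); x points along the fingers, y is the direction in which the jaws open and shut, and the axes are right-handed (so a half turn about x gives the same grasp; the last joint's range is limited). The gripper opens to 88 mm and grips with 3 to 60 N. Pads are 20 mm wide; open, the fingers measure 115 mm over their backs; the gripper's body (75 mm by 178 mm) begins 61 mm behind the grasp point.
Start: joints at [-1.149, 0.423, 1.63, -0, 1.089, -0.019], TCP at [266.679, -565.232, 247.675] pointing down, gripper open.
Joint ranges: [-3, 3], [-0.9, 2.11], [0.09, 2.58], [-1.31, 4.45], [0.11, 2.69], [-2.54, 2.54]. Speed limits (rad/s): [2.39, 2.39, 3.01, 3.14, 3.14, 3.14].

INTERFACE

Orientations are given as a rotation vector (axis times angle).
In Python, from workcell import ctrl gives the robot as it stands.
- The arm moves only by the tool arm_command, never from a script. Its argument "deltas" is a list of rows, each a list of 4 numbers: the shift along the tool's x, y, z in m, then the turn about the tool's x in rad. In form: [[tx, ty, tz, yaw], ...]. A call has 1 to 10 rows; each row shifts and turns the pose as measured when the row begins, along the tool's axes as they then stand; what a row does not reach is not made up. A row lasts 1/10 s, in which the tool goes at most 50 mm and 8.59 degrees, less where a joint would pass 70% of its speed; a pose out of reach is approached as far as the arm can. A call is refused whole if a number of a shift passes 0.05 or a number of a turn 0.15, either way. A call with a gripper value outside its range is refused whole. "hand" is the finger opening in m, from 0 to 0.0878, set as the call begins (left out, the last holds). The fingers move at their own pace and stop on an object; the grip force is fixed at half the most. Time passes only in rows, so rows that do not move let the fingers close. It gives the time, the measured TCP pose, the force and the opening at its end, in the units of the state.
- ctrl.get_obs(): the state, without advancing time (a new reading comes with each control period).
- ctrl.get_image(name): name is "scene" or "top"; returns the picture (420x560x3 uint8, red, green, blue); there is no depth.
- ctrl.get_calibration(name): a dict with "fx", "fy", "cx", "cy" (pixels), "R" (3x3) and "t" (3): a world point X has camera coordinates R X + t. Camera axes: x right, y down, z forward; pixel columns grow to the right and rows downward; lengths in mm; the calibration is good to about 2 mm. A picture is of the moment at which its call begins. get_calibration takes no time and is no camera call.
- ctrl.close_job(): hands the job in, once; it reports no verdict.
The state is a dict: "t": time; "qpos": joint angles; "qvel": joint speeds; "joint_torque": joint torques, N m; "ee_pos": TCP position; "orientation": TCP orientation; "ft_force": force on the tool from outside, world axes, zero at the start; "moment": the same for the moment, N m; "width": finger opening in mm.
Only numpy, scipy, OpenCV 4.12 (cv2) and the standard library are available. Lean on these libraries where they do the work, as an engineer would, in place of code of your own. Each camera call takes 0.05 s, during which the arm holds its last target.

## Working session

There is one attempt and no reset: what is moved stays moved. The work goes in short steps, Python scripts to look and compute and a tool call to move; the robot and the scene stay as the last step left them, time stands still between calls to the robot, and variables do not carry over. Pictures are saved under pics/ and viewed, and the job is handed in when it is done.

Besides the shell and the picture viewer there is one more tool, called after "Emit:" as name([rows], argument=value, ...), one row to a line, values as JSON. arm_command: Moves the arm, as the interface text tells. Its arguments: {"type":"object","properties":{"deltas":{"type":"array","items":{"type":"array","items":{"type":"number"}}},"hand":{"type":"number"}},"required":["deltas"]}

```bash
mkdir -p pics; cat > h.py <<'E'
from workcell import ctrl
import numpy as np, cv2
def snap(name,fn):
    im=ctrl.get_image(name); cv2.imwrite('pics/'+fn+'.png',im[:,:,::-1]); np.save('pics/'+fn+'.npy',im); return im
def proj(name,X):
    c=ctrl.get_calibration(name); p=np.array(c['R'])@np.array(X,float)+np.array(c['t']).ravel(); return np.array([c['fx']*p[0]/p[2]+c['cx'],c['fy']*p[1]/p[2]+c['cy']])
def ray(name,uv):
    c=ctrl.get_calibration(name);R=np.array(c['R']);t=np.array(c['t']).ravel()
    d=R.T@np.array([(uv[0]-c['cx'])/c['fx'],(uv[1]-c['cy'])/c['fy'],1]); return -R.T@t,d/np.linalg.norm(d)
def onz(name,uv,z):
    o,d=ray(name,uv); return o+d*(z-o[2])/d[2]
E
python3 - <<'E'
from h import *
for n in('scene','top'):
    snap(n,n+'0'); print(n,ray(n,(280,210)), ctrl.get_calibration(n)['fx'])
print(ctrl.get_obs())
E
```

```text
scene (array([ 930.39484627, -345.87427376,  985.51686478]), array([-0.37441589,  0.3306418 , -0.86630754])) 383.5256247313047
top (array([ 299.84674092,   10.18499296, 1231.65827778]), array([ 0.18483072, -0.01517921, -0.98265314])) 532.0107531740998
{'t': 0.1, 'qpos': array([-1.14902155e+00,  4.23738240e-01,  1.63058334e+00,  1.56493448e-05,
        1.08860225e+00, -1.90201417e-02]), 'qvel': array([ 2.58332927e-06, -1.65770002e-03, -2.56440281e-03,  1.28200844e-03,
        7.93206808e-04,  1.26350584e-03]), 'joint_torque': array([ 4.49683021e-04, -5.45614886e+01, -2.74325663e+01,  6.45292969e-02,
        1.88177358e-02,  1.40968990e-05]), 'ee_pos': array([ 266.49142732, -564.83706821,  247.00763702]), 'orientation': array([ 1.97754297,  0.44441678, -1.97805511]), 'ft_force': array([-0.87261569, -0.09499447,  0.01659983]), 'moment': array([0.01771598, 0.00615523, 0.01320129]), 'width': 87.67160188838761}
```

View pics/scene0.png

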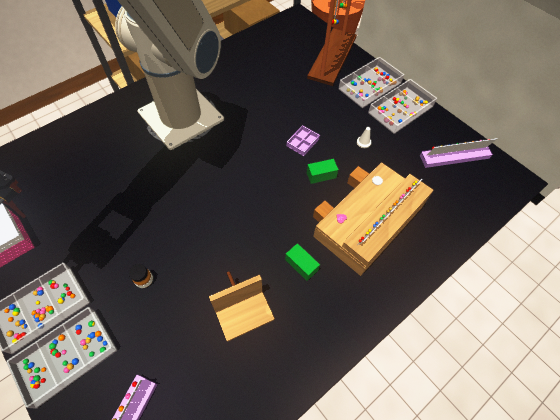

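View pics/top0.png

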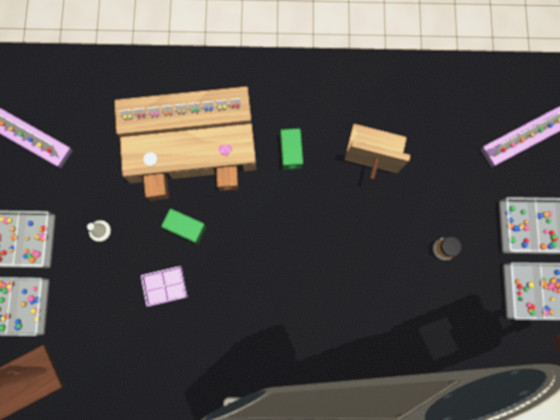

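```bash
python3 - <<'E'
from h import *
s=np.load('pics/scene0.npy')[:,:,::-1];t=np.load('pics/top0.npy')[:,:,::-1]
a=cv2.resize(s[170:240,290:390],(800,560),interpolation=cv2.INTER_CUBIC)
b=cv2.resize(t[110:210,110:270],(800,500),interpolation=cv2.INTER_CUBIC)
c=cv2.resize(t[115:195,330:430],(800,640)[0:2],interpolation=cv2.INTER_CUBIC)[:600]
for n,i in(('ca',a),('cb',b),('cc',c)):cv2.imwrite(f'pics/{n}.png',i)
E
```

```text
(no output)
```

View pics/ca.png

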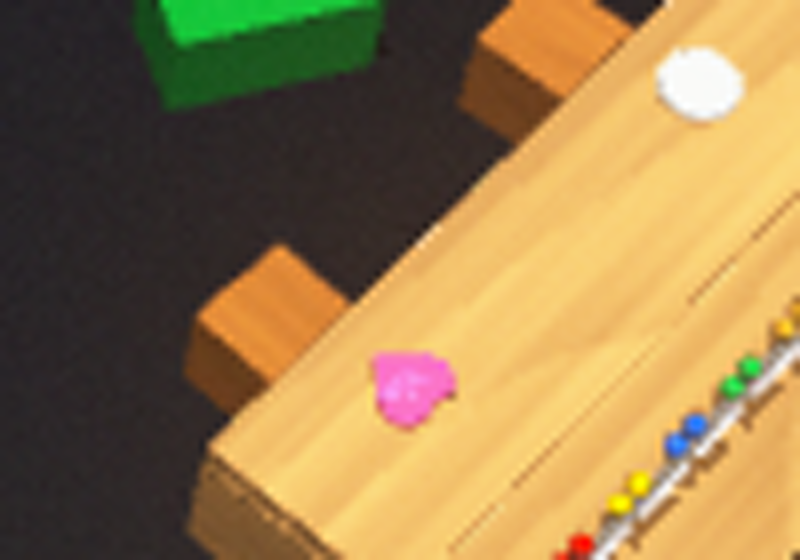

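View pics/cb.png

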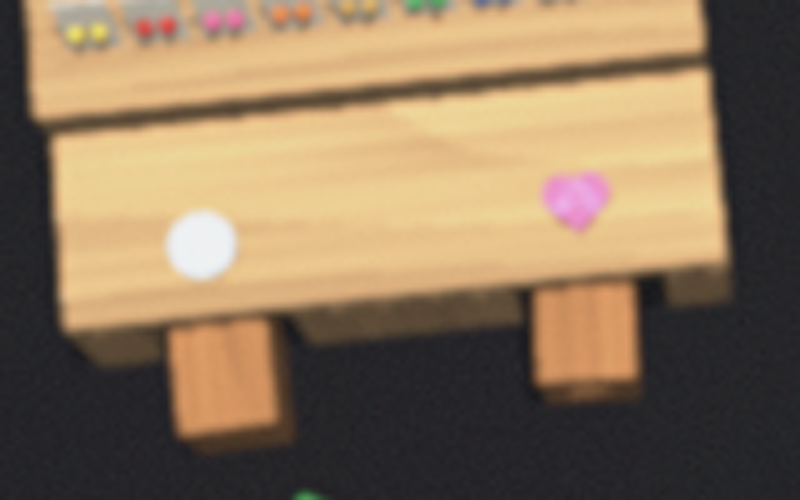

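View pics/cc.png

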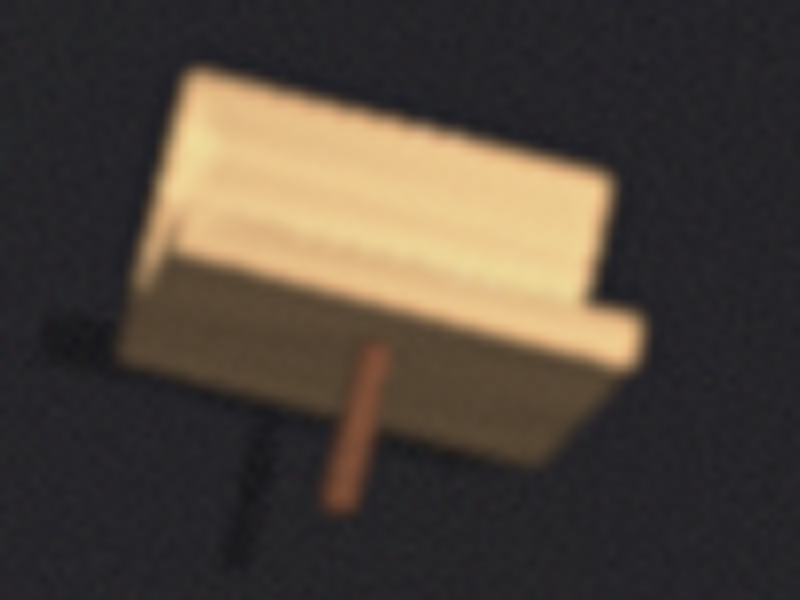

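```bash
python3 - <<'E'
from h import *
T=np.mean([ctrl.get_image('top').astype(float) for _ in range(10)],0); np.save('pics/topavg.npy',T)
a=T[150:205,135:250,::-1]
a=np.clip(a*2.2,0,255).astype(np.uint8)
cv2.imwrite('pics/avg.png',cv2.resize(a,None,fx=6.9,fy=6.9,interpolation=cv2.INTER_LANCZOS4))
g=T.sum(2)/3
print(g[180:194,213:241].astype(int)); print(g[186:204,140:172].astype(int))
# geometry
for n,uv,z in [('heart',(225,149.5),71),('disc',(150,159),71)]: print(n,onz('top',uv,z))
E
```

```text
[[ 37  31  34  70 117 144 153 153 151 148 148 150 153 153 152 150 152 155
  158 158 156 157 154 131  90  52  37  37]
 [ 37  34  34  66 110 140 152 153 151 148 148 150 153 154 152 150 151 155
  158 159 156 157 155 134  93  55  38  37]
 [ 36  34  34  61 104 137 151 154 151 149 149 150 154 154 153 151 152 155
  159 159 157 157 155 135  97  57  38  37]
 [ 38  35  34  59 102 136 151 154 152 150 149 151 154 155 153 152 152 156
  160 160 157 158 155 135  97  58  39  37]
 [ 38  34  34  60 102 136 150 153 151 147 146 147 149 151 149 146 146 150
  154 154 151 150 146 127  92  56  38  37]
 [ 37  35  35  58  98 128 140 140 137 133 130 129 130 131 129 125 124 125
  128 126 124 121 118 103  77  52  39  38]
 [ 38  36  32  48  79 103 111 109 107 103  99  98 101 103 102  98  95  94
   92  87  82  80  79  72  60  46  38  37]
 [ 38  37  31  36  52  68  74  74  73  71  72  78  85  89  90  87  84  79
   74  66  59  57  57  56  52  45  39  37]
 [ 38  36  32  28  33  44  53  57  58  58  66  76  84  85  85  84  80  74
   68  62  56  55  55  54  51  45  40  37]
 [ 38  36  34  30  30  39  47  54  56  57  63  
[... 2326 characters left out ...]
 51  50  50  49
   49  48  48  46  45  45  44  42  42  41  40  38  37  38]
 [ 38  37  38  37  37  37  34  35  37  43  47  48  48  46  45  44  43  42
   42  41  40  39  40  38  37  38  37  37  37  37  37  37]
 [ 38  38  38  38  37  37  37  36  37  38  40  41  41  39  39  39  38  37
   38  37  37  37  37  37  37  37  37  37  37  37  36  37]
 [ 37  37  38  38  37  37  37  37  36  37  38  37  37  37  37  36  38  37
   37  37  37  37  37  38  37  37  37  38  37  38  38  37]
 [ 38  38  37  38  38  38  37  38  38  37  38  37  37  37  38  37  37  37
   37  37  37  37  38  38  38  37  37  37  37  37  38  37]]
heart [655.70460427 118.69799963  71.        ]
disc [630.5470453  287.05358367  71.        ]
```

View pics/avg.png

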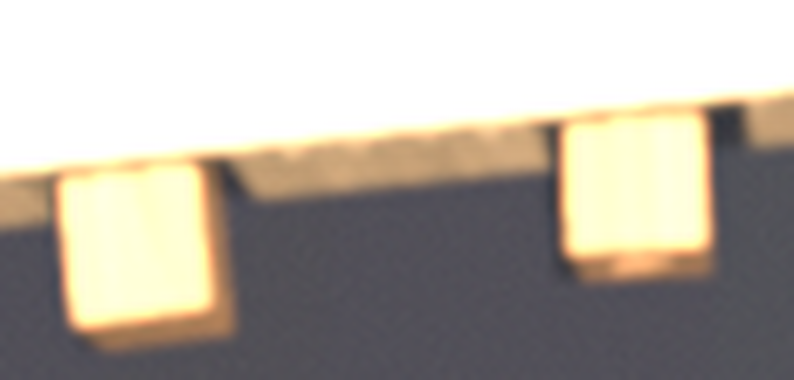

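```bash
python3 - <<'E'
from h import *
T=np.load('pics/topavg.npy');g=T.mean(2)
# foot top side edges: half-level crossing per row, rows 170..182
L=[];Rr=[]
for r in range(171,183):
    row=g[r]
    def cross(cols,lev):
        for a,b in zip(cols[:-1],cols[1:]):
            if (row[a]-lev)*(row[b]-lev)<=0: return a+(lev-row[a])/(row[b]-row[a])*(b-a)
    l=cross(range(213,222),93); q=cross(range(242,232,-1),95)
    L.append((l,r));Rr.append((q,r))
fr=[]
for c in range(220,234):
    for r in range(181,192):
        if g[r,c]>=105>g[r+1,c]: fr.append((c,r+(g[r,c]-105)/(g[r,c]-g[r+1,c])));break
f=lambda P:np.array([onz('top',p,44) for p in P])
A,B,C=f(L),f(Rr),f(fr)
for n,P in(('L',A),('R',B),('F',C)):
    q=P[:,:2];m=q.mean(0);u=np.linalg.svd(q-m)[2][0];print(n,m,np.degrees(np.arctan2(u[1],u[0]))%180)
hh=onz('top',(225,149.5),71);dd=onz('top',(150,159),71)
def cen(mask):
    ys,xs=np.nonzero(mask);return xs.mean(),ys.mean()
sub=np.zeros_like(g,bool);sub[120:170,120:250]=1
pink=sub&(T[:,:,0]-T[:,:,1]>70)&(T[:,:,2]-T[:,:,1]>30); white=sub&(T.min(2)>190)
print(cen(pink),pink.sum(),cen(white),white.sum())
h1=onz('top',cen(pink),71);d1=onz('top',cen(white),71);v=(d1-h1)[:2];print(h1,d1,np.linalg.norm(v),np.degrees(np.arctan2(-v[0],v[1])))
# cross-check heart in scene
S=np.load('pics/scene0.npy').astype(int); s2=np.zeros(S.shape[:2],bool);s2[205:232,325:355]=1
pk=s2&(S[:,:,0]-S[:,:,1]>70)&(S[:,:,2]-S[:,:,1]>30);print('scene heart',cen(pk),onz('scene',cen(pk),71), 'topproj',proj('scene',h1))
o=ctrl.get_obs();from scipy.spatial.transform import Rotation as Ro;print(Ro.from_rotvec(o['orientation']).as_matrix())
E
```

```text
L [599.19666736 138.75650564] 3.336884654003825
R [599.96840813  92.111298  ] 3.6922924744094416
F [577.63335766 115.03413304] 93.42041608930172
(np.float64(224.71428571428572), np.float64(149.1)) 70 (np.float64(149.76973684210526), np.float64(158.4671052631579)) 152
[656.63634056 119.37525475  71.        ] [631.78358147 287.64451371  71.        ] 170.0946887662867 8.401638419650176
scene heart (np.float64(340.8732394366197), np.float64(217.6338028169014)) [656.9321865  118.14695424  71.        ] topproj [341.12411868 217.31415351]
[[ 1.64910098e-05  4.26665368e-01 -9.04409566e-01]
 [ 7.37967531e-06 -9.04409567e-01 -4.26665368e-01]
 [-1.00000000e+00  3.61893807e-07 -1.80632789e-05]]
```

Candidates: the heart-bay foot at scene (324,210) / top (227,177); the disc-bay foot at scene (358,177) / top (155,186), which must stay; and the green look-alikes at scene (323,169) and (302,260). I choose the heart-bay foot. In the close crop its front face has a lit central spot at top (227,188), which the other foot lacks, so the hole is probably at the robot-side end.

Emit:
arm_command([
  [0,0,0,0.127],
  [0,0,0,0.127],
  [0,0,0,0.127],
], hand=0.07)

```text
t: 0.9
ee_pos: [266.7, -565.2, 247.8]
orientation: [2.197, 0.052, -2.197]
ft_force: [-0.2, 0.0, 0.4]
width: 70.6
```

```bash
cat >> h.py <<'E'
from scipy.spatial.transform import Rotation as Ro
def plan(p=None,toff=None):
    o=ctrl.get_obs();R=Ro.from_rotvec(o['orientation']).as_matrix()
    print('t',o['t'],'pos',o['ee_pos'].round(1),'yang',np.degrees(np.arctan2(R[1,1],R[0,1])).round(2),'f',o['ft_force'].round(1),'w',round(o['width'],1))
    if p is not None: print('tool delta m',(R.T@(np.array(p)-o['ee_pos'])/1000).round(4))
E
python3 -c "
from h import *
plan([594,115,180])"
```

```text
t 0.9 pos [ 266.7 -565.2  247.8] yang -87.27 f [-0.2  0.   0.4] w 70.6
tool delta m [ 0.0677 -0.6638 -0.3594]
```

Emit:
arm_command([
  [0,-0.04,-0.0216,0],
  [0,-0.04,-0.0216,0],
  [0,-0.04,-0.0216,0],
  [0,-0.04,-0.0216,0],
  [0,-0.04,-0.0216,0],
  [0,-0.04,-0.0216,0],
  [0,-0.04,-0.0216,0],
  [0,-0.04,-0.0216,0],
])

```text
t: 1.7
ee_pos: [429.2, -232.8, 248.0]
orientation: [2.206, 0.031, -2.198]
ft_force: [1.1, -0.9, 0.8]
width: 70.3
```

Emit:
arm_command([
  [0,-0.04,-0.0216,0],
  [0,-0.04,-0.0216,0],
  [0,-0.04,-0.0216,0],
  [0,-0.04,-0.0216,0],
  [0,-0.04,-0.0216,0],
  [0,-0.04,-0.0216,0],
  [0,-0.04,-0.0216,0],
  [0,0,0,0],
])

```text
t: 2.5
ee_pos: [577.8, 69.6, 249.6]
orientation: [2.211, 0.036, -2.188]
ft_force: [0.7, -0.8, 0.4]
width: 69.5
```

```bash
python3 -c "
from h import *
plan([594,115,130])"
```

```text
t 2.5 pos [577.8  69.6 249.6] yang -87.82 f [ 0.7 -0.8  0.4] w 69.5
tool delta m [ 0.1196 -0.0454 -0.0166]
```

Emit:
arm_command([
  [0.03,-0.0227,-0.0083,-0.023],
  [0.03,-0.0227,-0.0083,0],
  [0.03,0,0,0],
  [0.03,0,0,0],
  [0,0,0,0],
])

```text
t: 3.0
ee_pos: [595.4, 116.9, 127.7]
orientation: [2.202, 0.064, -2.169]
ft_force: [-0.2, 0.4, 0.0]
width: 70.3
```

```bash
python3 -c "
from h import *
plan([594,115,33]);o=ctrl.get_obs();print(Ro.from_rotvec(o['orientation']).as_matrix()[:,0])
snap('top','top1');a=np.load('pics/top1.npy')[90:230,130:310,::-1];cv2.imwrite('pics/top1c.png',cv2.resize(a,None,fx=4,fy=4))"
```

```text
t 3.0 pos [595.4 116.9 127.7] yang -86.28 f [-0.2  0.4  0. ] w 70.3
tool delta m [0.0947 0.0012 0.0029]
[ 0.01545167 -0.00568834 -0.99986444]
```

View pics/top1c.png

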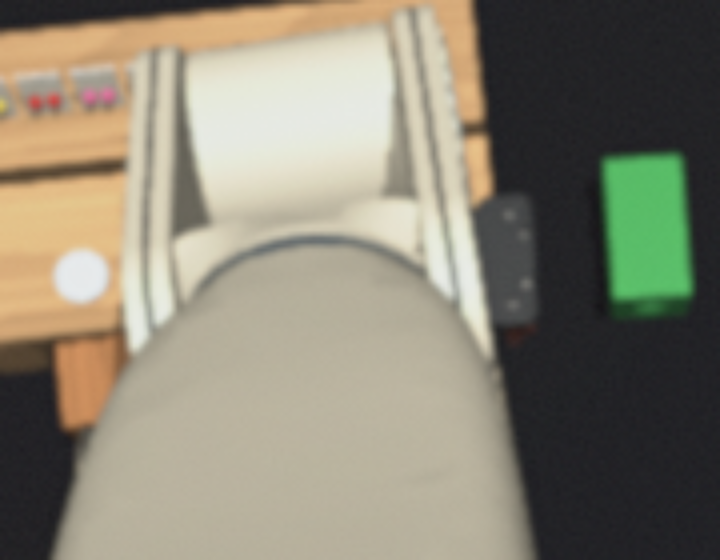

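Emit:
arm_command([
  [0.03,0.001,0.003,0],
  [0.03,0,0,0],
  [0.025,0,0,0],
  [0.01,0,0,0],
  [0,0,0,0],
])

```text
t: 3.55
ee_pos: [602.6, 113.7, 42.3]
orientation: [2.223, 0.063, -2.152]
ft_force: [0.9, 0.7, 0.3]
width: 70.1
```

```bash
python3 -c "
from h import *
plan([594,115,33]);
snap('scene','s1');a=np.load('pics/s1.npy')[150:250,270:400,::-1];cv2.imwrite('pics/s1c.png',cv2.resize(a,None,fx=6,fy=6))"
```

```text
t 3.55 pos [602.6 113.7  42.3] yang -86.45 f [0.9 0.7 0.3] w 70.1
tool delta m [ 0.009  -0.0019  0.0088]
```

View pics/s1c.png

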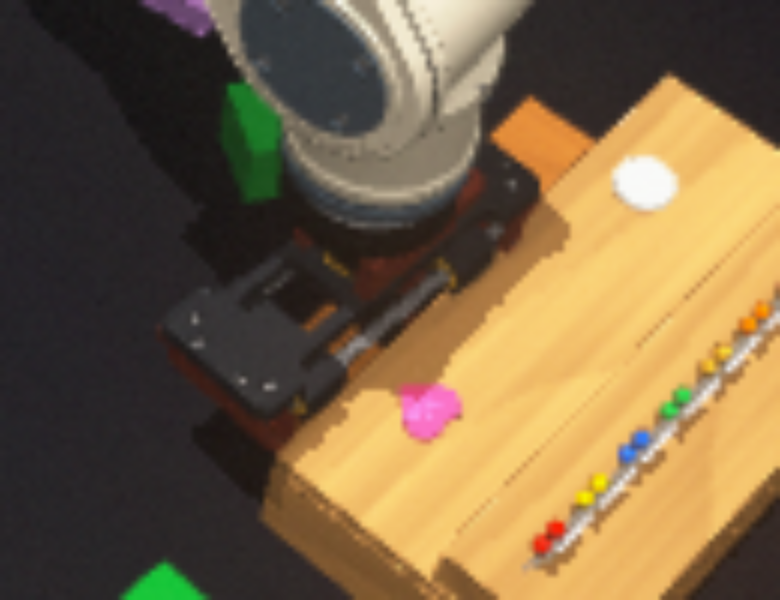

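Emit:
arm_command([
  [0.003,-0.001,0.005,0],
  [0.003,-0.001,0.004,0],
  [0.002,0,0,0],
  [0,0,0,0],
])

```text
t: 4.0
ee_pos: [596.1, 115.6, 39.1]
orientation: [2.232, 0.064, -2.144]
ft_force: [-0.1, -0.2, -0.1]
width: 69.8
```

```bash
python3 -c "
from h import *
plan([594,115,33]);o=ctrl.get_obs();print(Ro.from_rotvec(o['orientation']).as_matrix()[:,0])"
```

```text
t 4.0 pos [596.1 115.6  39.1] yang -86.47 f [-0.1 -0.2 -0.1] w 69.8
tool delta m [0.006  0.0004 0.0024]
[ 0.04043059 -0.00185812 -0.99918062]
```

Emit:
arm_command([
  [0.006,0,0.002,0],
  [0,0,0,0],
])

```text
t: 4.2
ee_pos: [594.6, 115.6, 33.2]
orientation: [2.233, 0.064, -2.143]
ft_force: [-0.3, 0.8, 0.5]
width: 70.0
```

Emit:
arm_command([
  [0,0,0,0],
  [0,0,0,0],
  [0,0,0,0],
  [0,0,0,0],
])

```text
t: 4.6
ee_pos: [594.6, 115.6, 32.8]
orientation: [2.233, 0.065, -2.143]
ft_force: [-0.7, 0.2, -0.3]
width: 69.7
```

```bash
python3 -c "
from h import *
plan([594,115,33]);o=ctrl.get_obs();print(Ro.from_rotvec(o['orientation']).as_matrix()[:,0])"
```

```text
t 4.6 pos [594.6 115.6  32.8] yang -86.45 f [-0.7  0.2 -0.3] w 69.7
tool delta m [-0.0002  0.0006  0.0006]
[ 0.04096295 -0.00181106 -0.99915902]
```

Emit:
arm_command([
  [0,0,0,0],
  [0,0,0,0],
  [0,0,0,0],
  [0,0,0,0],
  [0,0,0,0],
  [0,0,0,0],
], hand=0.03)

```text
t: 5.2
ee_pos: [594.7, 115.6, 32.9]
orientation: [2.233, 0.065, -2.143]
ft_force: [-0.9, -0.0, -0.2]
width: 43.7
```

Emit:
arm_command([
  [-0.006,0,0,0],
  [-0.006,0,0,0],
  [-0.006,0,0,0],
  [0,0,0,0],
])

```text
t: 5.6
ee_pos: [592.0, 115.4, 50.5]
orientation: [2.228, 0.064, -2.148]
ft_force: [-0.1, 0.4, -1.3]
width: 43.9
```

Emit:
arm_command([
  [-0.006,0,0,0],
  [-0.006,0,0,0],
  [0,0,0,0],
])

```text
t: 5.9
ee_pos: [589.7, 115.1, 61.7]
orientation: [2.223, 0.064, -2.152]
ft_force: [-0.7, -0.3, -4.2]
width: 43.9
```

```bash
python3 -c "
from h import *
plan();o=ctrl.get_obs();print(Ro.from_rotvec(o['orientation']).as_matrix()[:,0],o['moment'])
snap('scene','s2');a=np.load('pics/s2.npy')[150:250,270:400,::-1];cv2.imwrite('pics/s2c.png',cv2.resize(a,None,fx=6,fy=6))"
```

```text
t 5.9 pos [589.7 115.1  61.7] yang -86.44 f [-0.7 -0.3 -4.2] w 43.9
[ 0.03269639 -0.00322522 -0.99946013] [0.03691647 0.28960501 0.00341815]
```

View pics/s2c.png

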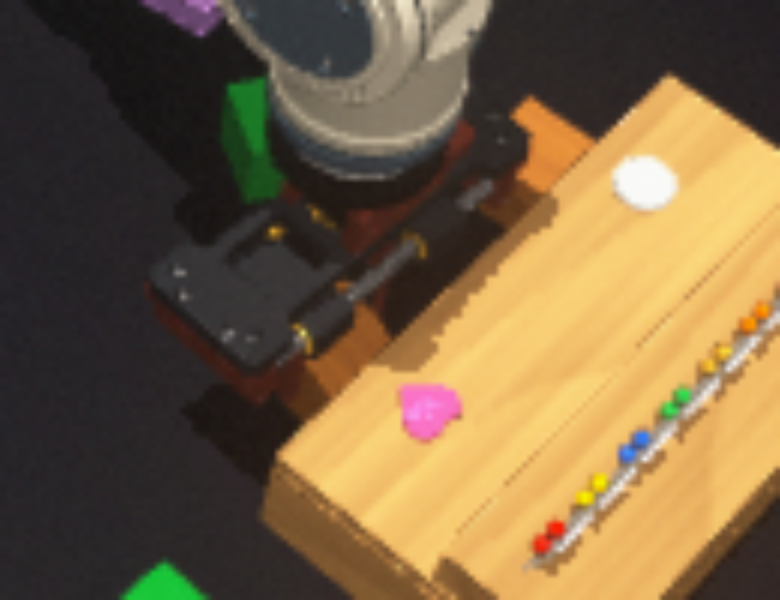

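Emit:
arm_command([
  [-0.006,0,0.003,0],
  [-0.006,0,0.003,0],
  [-0.006,0,0.003,0],
  [0,0,0,0],
])

```text
t: 6.35
ee_pos: [576.1, 113.9, 79.6]
orientation: [2.215, 0.062, -2.159]
ft_force: [-3.7, 0.1, -5.0]
width: 43.8
```

```bash
python3 -c "
from h import *
plan();o=ctrl.get_obs();print(Ro.from_rotvec(o['orientation']).as_matrix()[:,0],o['moment'])
snap('scene','s3');a=np.load('pics/s3.npy')[150:250,270:400,::-1];cv2.imwrite('pics/s3c.png',cv2.resize(a,None,fx=6,fy=6))"
```

```text
t 6.35 pos [576.1 113.9  79.6] yang -86.44 f [-3.7  0.1 -5. ] w 43.8
[ 0.02604785 -0.00454872 -0.99965035] [-0.0852993   0.90244916  0.04992174]
```

View pics/s3c.png

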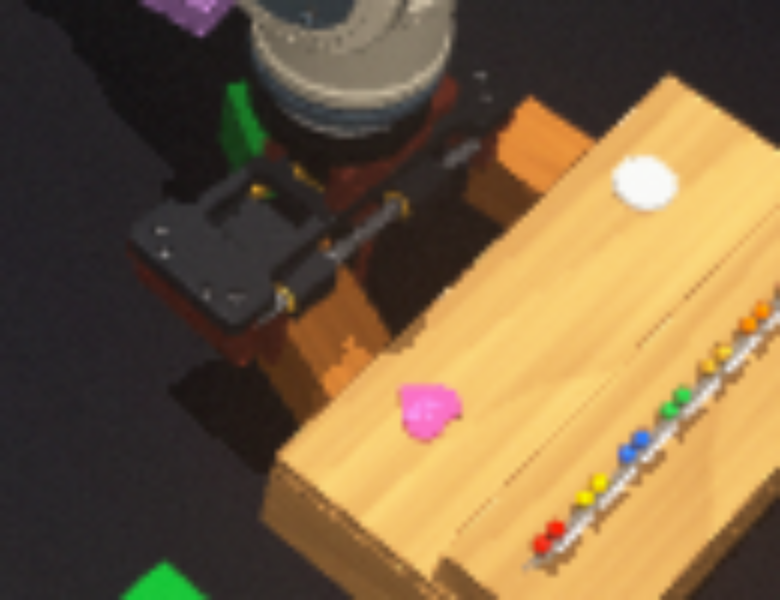

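Emit:
arm_command([
  [-0.006,0,0,0],
  [-0.006,0,0,0],
  [-0.006,0,0,0],
  [-0.006,0,0,0],
  [0,0,0,0],
])

```text
t: 6.9
ee_pos: [574.6, 113.9, 105.7]
orientation: [2.213, 0.062, -2.161]
ft_force: [-5.1, -0.7, -3.2]
width: 43.9
```

```bash
python3 -c "
from h import *
plan();o=ctrl.get_obs();print(Ro.from_rotvec(o['orientation']).as_matrix()[:,0],o['moment'])
snap('scene','s4');a=np.load('pics/s4.npy')[150:250,270:400,::-1];cv2.imwrite('pics/s4c.png',cv2.resize(a,None,fx=6,fy=6))"
```

```text
t 6.9 pos [574.6 113.9 105.7] yang -86.43 f [-5.1 -0.7 -3.2] w 43.9
[ 0.02400867 -0.00493229 -0.99969958] [-0.14316133  1.09909277  0.05327059]
```

View pics/s4c.png

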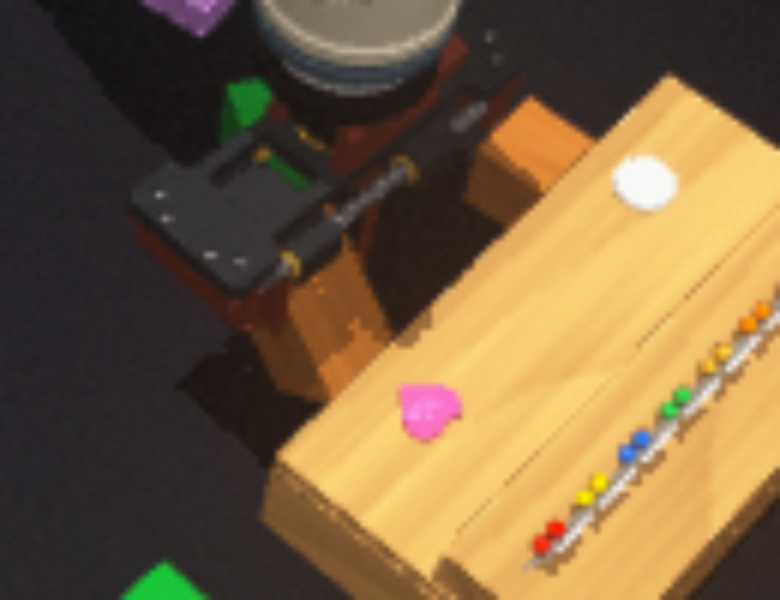

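Emit:
arm_command([
  [-0.003,0,0.012,0],
  [-0.01,0,0.015,0],
  [-0.015,0,0.015,0],
  [-0.02,0,0.01,0],
  [-0.02,0,0,0],
  [0,0,0,0],
])

```text
t: 7.55
ee_pos: [525.9, 112.5, 182.7]
orientation: [2.244, 0.066, -2.134]
ft_force: [0.1, 0.4, -2.0]
width: 43.8
```

```bash
python3 -c "
from h import *
plan([538,188,130]);o=ctrl.get_obs();print(Ro.from_rotvec(o['orientation']).as_matrix()[:,0],o['moment'])
for p in [(183,211),(163,220),(204,238),(197,243)]: print(onz('top',p,40))
snap('top','t5')
snap('scene','s5');a=np.load('pics/s5.npy')[130:260,250:410,::-1];cv2.imwrite('pics/s5c.png',cv2.resize(a,None,fx=4.5,fy=4.5))"
```

```text
t 7.55 pos [525.9 112.5 182.7] yang -86.48 f [ 0.1  0.4 -2. ] w 43.8
tool delta m [ 0.0533 -0.0747 -0.014 ]
[ 5.06261808e-02  5.52615522e-04 -9.98717520e-01] [ 0.07186791 -0.02988291  0.00434191]
[518.14854993 212.41562006  40.        ]
[496.68682678 256.71606001  40.        ]
[457.04017557 162.27283923  40.        ]
[445.46896377 177.55765537  40.        ]
```

View pics/s5c.png

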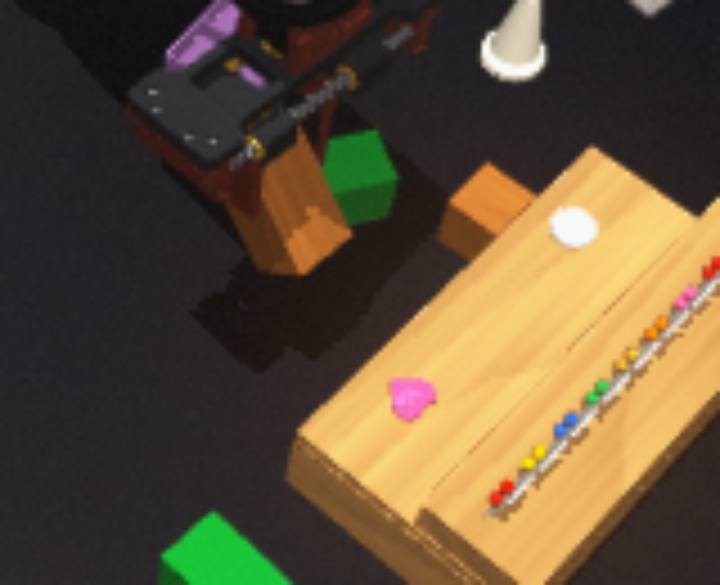

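View pics/t5.png

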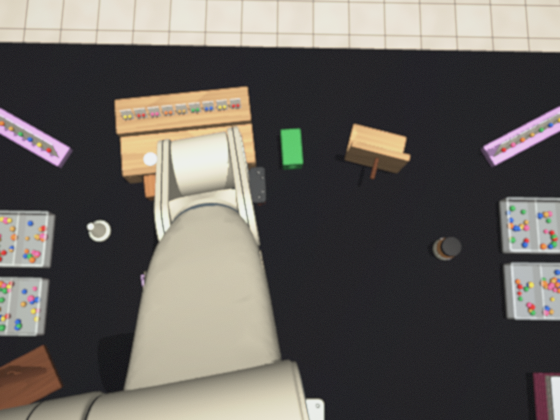

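Emit:
arm_command([
  [0,-0.03,-0.007,-0.043],
  [0,-0.03,-0.007,-0.043],
  [0.01,-0.015,-0.004,0],
  [0.02,0,0,0],
  [0.02,0,0,0],
  [0,0,0,0],
])

```text
t: 8.25
ee_pos: [537.9, 190.8, 123.6]
orientation: [2.192, 0.153, -2.094]
ft_force: [-0.7, -0.3, -1.4]
width: 44.0
```

```bash
python3 -c "
from h import *
plan([540,188,88]);o=ctrl.get_obs();print(Ro.from_rotvec(o['orientation']).as_matrix()[:,0],o['moment'])"
```

```text
t 8.25 pos [537.9 190.8 123.6] yang -81.61 f [-0.7 -0.3 -1.4] w 44.0
tool delta m [ 0.0357  0.0028 -0.0001]
[ 4.59514712e-02 -8.37748440e-04 -9.98943322e-01] [ 0.05147526  0.0772571  -0.01683473]
```

Emit:
arm_command([
  [0.012,0.001,0,0],
  [0.012,0.001,0,0],
  [0.011,0,0,0],
  [0,0,0,0],
])

```text
t: 8.65
ee_pos: [539.7, 187.7, 84.9]
orientation: [2.191, 0.15, -2.096]
ft_force: [0.1, -0.3, -1.5]
width: 43.7
```

Emit:
arm_command([
  [0,0,-0.01,0],
  [0,0,-0.01,0],
  [0,0,0,0],
])

```text
t: 8.95
ee_pos: [561.6, 190.7, 86.4]
orientation: [2.193, 0.15, -2.096]
ft_force: [-0.4, -0.0, -1.7]
width: 43.9
```

```bash
python3 -c "
from h import *
plan([590,195,88]);o=ctrl.get_obs();print(Ro.from_rotvec(o['orientation']).as_matrix()[:,0],o['moment'])
snap('scene','s6');a=np.load('pics/s6.npy')[130:260,250:410,::-1];cv2.imwrite('pics/s6c.png',cv2.resize(a,None,fx=4.5,fy=4.5))"
```

```text
t 8.95 pos [561.6 190.7  86.4] yang -81.76 f [-0.4 -0.  -1.7] w 43.9
tool delta m [-0.0003 -0.0002 -0.0287]
[ 0.0453187  -0.00129565 -0.99897174] [ 0.05799925  0.06238163 -0.04240913]
```

View pics/s6c.png

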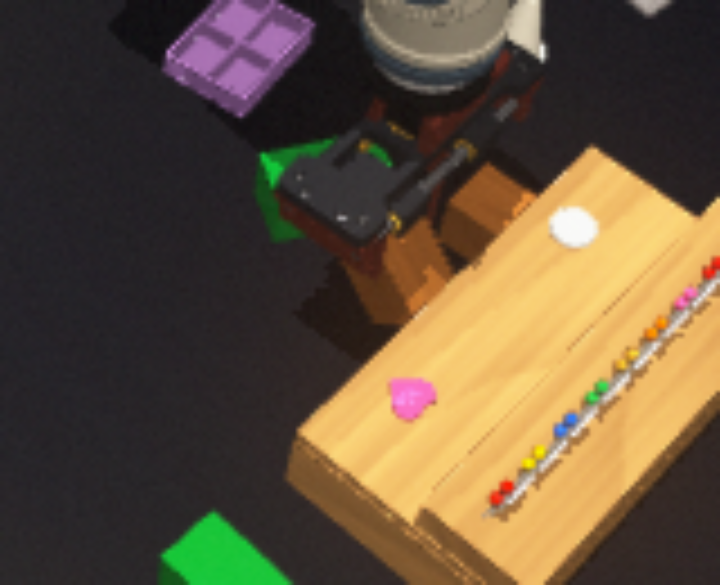

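Emit:
arm_command([
  [0,0,-0.006,0],
  [0,0,-0.006,0],
  [0,0,-0.006,0],
  [0,0,0,0],
])

```text
t: 9.4
ee_pos: [563.1, 190.4, 84.7]
orientation: [2.152, 0.142, -2.134]
ft_force: [0.1, 0.2, -1.7]
width: 44.0
```

Emit:
arm_command([
  [0,0,-0.004,0],
  [0,0,-0.003,0],
  [0,0,0,0],
])

```text
t: 9.7
ee_pos: [564.4, 190.5, 84.3]
orientation: [2.137, 0.139, -2.147]
ft_force: [-0.2, -0.6, -2.0]
width: 43.9
```

```bash
python3 -c "
from h import *
plan([590,195,88]);o=ctrl.get_obs();print(Ro.from_rotvec(o['orientation']).as_matrix()[:,0],o['moment'])"
```

```text
t 9.7 pos [564.4 190.5  84.3] yang -81.88 f [-0.2 -0.6 -2. ] w 43.9
tool delta m [-0.0039 -0.0008 -0.026 ]
[-0.00372732 -0.01246228 -0.9999154 ] [0.00340387 0.10886562 0.00030603]
```

Emit:
arm_command([
  [0,0,-0.012,0],
  [0,0,0,0],
])

```text
t: 9.9
ee_pos: [570.2, 191.1, 83.3]
orientation: [2.121, 0.136, -2.162]
ft_force: [-0.4, 0.4, -1.5]
width: 44.0
```

```bash
python3 -c "
from h import *
plan([590,195,88]);o=ctrl.get_obs();print(Ro.from_rotvec(o['orientation']).as_matrix()[:,0],o['moment'])"
```

```text
t 9.9 pos [570.2 191.1  83.3] yang -81.91 f [-0.4  0.4 -1.5] w 44.0
tool delta m [-0.0051 -0.001  -0.02  ]
[-0.01811884 -0.0158488  -0.99971022] [ 0.02989704 -0.0427221  -0.03450268]
```

Emit:
arm_command([
  [0,0,-0.012,0],
  [0,0,0,0],
])

```text
t: 10.1
ee_pos: [578.1, 192.0, 82.4]
orientation: [2.109, 0.133, -2.173]
ft_force: [0.5, -0.4, -0.7]
width: 43.7
```

Emit:
arm_command([
  [0,0,-0.01,0],
  [0,0,0,0],
])

```text
t: 10.3
ee_pos: [585.1, 192.7, 81.5]
orientation: [2.1, 0.132, -2.181]
ft_force: [0.2, -0.1, -1.5]
width: 43.7
```

```bash
python3 -c "
from h import *
plan([590,195,88]);o=ctrl.get_obs();print(Ro.from_rotvec(o['orientation']).as_matrix()[:,0],o['moment'])
snap('scene','s7');a=np.load('pics/s7.npy')[130:260,250:410,::-1];cv2.imwrite('pics/s7c.png',cv2.resize(a,None,fx=4.5,fy=4.5))"
```

```text
t 10.3 pos [585.1 192.7  81.5] yang -81.94 f [ 0.2 -0.1 -1.5] w 43.7
tool delta m [-0.0067 -0.0015 -0.0049]
[-0.03641349 -0.0201793  -0.99913305] [ 0.00300113 -0.02033286  0.02198723]
```

View pics/s7c.png

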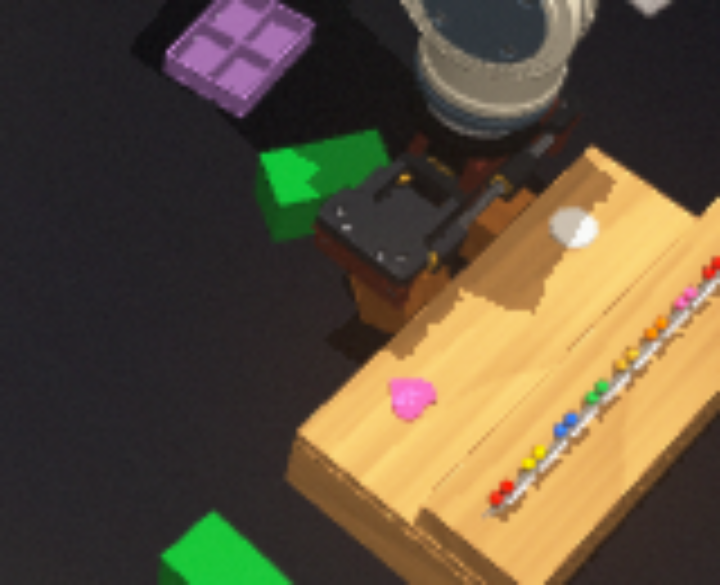

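```bash
python3 -c "
from h import *
for p,z in [((190,170),68),((122,176),68),((256,163),68),((190,176.5),0)]: print(p,onz('top',p,z))
a=np.load('pics/s7.npy')[175:225,310:370,::-1];cv2.imwrite('pics/s7d.png',cv2.resize(np.clip(a*1.0*2,0,255).astype(np.uint8),None,fx=12,fy=12,interpolation=cv2.INTER_CUBIC))
for n,X in [('grasp',(585,192.7,75)),('bot',(585,192.7,8)),('edge',(612,199,68)),('nearbot',(563,189,8))]: print(n,(proj('scene',X)-[310,175])*12)
"
```

```text
(190, 170) [607.23664908 196.28529046  68.        ]
(122, 176) [590.78563597 348.25576614  68.        ]
(256, 163) [626.06082984  47.88290687  68.        ]
(190, 176.5) [609.23509396 206.4554639    0.        ]
grasp [390.82634939 124.88656678]
bot [346.86729845 273.2882546 ]
edge [484.12432953 201.99943431]
nearbot [275.9375608  222.79696468]
```

View pics/s7d.png

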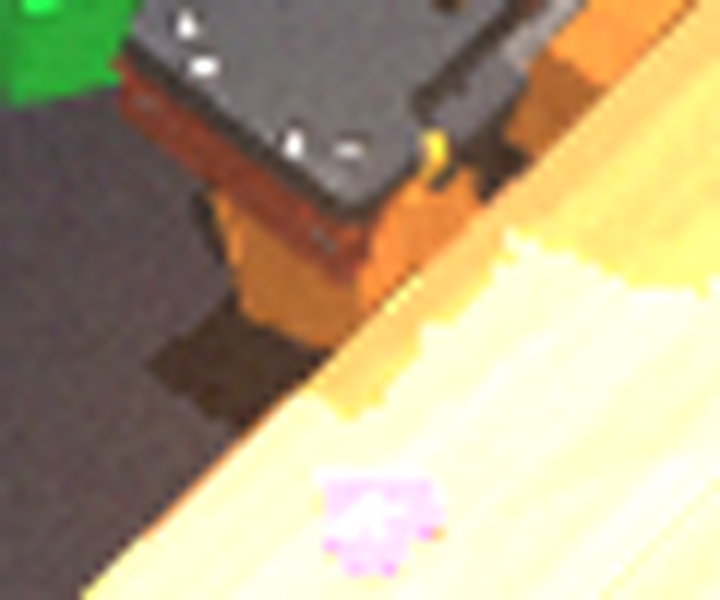

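```bash
python3 -c "
from h import *
e=np.array([np.cos(.145),np.sin(.145),0]);n=np.array([-np.sin(.145),np.cos(.145),0])
g=np.array([585.,192.7,75.5])
for q in [(245,320),(215,195),(235,180),(350,345),(370,280),(365,200)]:
  o,d=ray('scene',np.array(q)/12+[310,175]); pl=g-22*n
  X=o+d*((pl-o)@n)/(d@n); print(q,X.round(1),'along',((X-g)@e).round(1),'z',X[2].round(1))
# stand front edge from scene, z 68
for q in [(85,595),(300,390),(690,0)]:
  print(onz('scene',np.array(q)/12+[310,175],68).round(1))
"
```

```text
(245, 320) [575.2 169.   -3. ] along -13.1 z -3.0
(215, 195) [558.9 166.7  37.5] along -29.6 z 37.5
(235, 180) [563.2 167.3  48.8] along -25.3 z 48.8
(350, 345) [604.2 173.3  18.4] along 16.2 z 18.4
(370, 280) [604.2 173.3  48.8] along 16.2 z 48.8
(365, 200) [597.2 172.2  76.6] along 9.1 z 76.6
[631.5  54.2  68. ]
[622.6 129.1  68. ]
[601.3 279.6  68. ]
```

Emit:
arm_command([
  [-0.004,0,-0.01,0],
])

```text
t: 10.45
ee_pos: [592.7, 193.8, 84.2]
orientation: [2.094, 0.131, -2.185]
ft_force: [-7.8, -0.0, -3.4]
width: 43.8
```

Emit:
arm_command([
  [0,0,-0.01,0],
])

```text
t: 10.55
ee_pos: [600.1, 194.9, 84.0]
orientation: [2.087, 0.129, -2.192]
ft_force: [-33.6, -1.9, 27.7]
width: 43.6
```

Emit:
arm_command([
  [0,0,-0.01,0],
])

```text
t: 10.65
ee_pos: [600.9, 194.9, 83.5]
orientation: [2.061, 0.124, -2.216]
ft_force: [-52.5, -2.1, 46.1]
width: 43.5
```

```bash
python3 -c "
from h import *
plan([590,195,88]);o=ctrl.get_obs();print(Ro.from_rotvec(o['orientation']).as_matrix()[:,0],o['moment'])"
```

```text
t 10.65 pos [600.9 194.9  83.5] yang -82.09 f [-52.5  -2.1  46.1] w 43.5
tool delta m [-0.0037 -0.0016  0.0111]
[-0.07033681 -0.02671038 -0.99716563] [-1.37535142  9.06705972 -0.96867119]
```

Emit:
arm_command([
  [-0.003,0,0.012,0],
  [-0.005,0,0.012,0],
  [0,0,0,0],
])

```text
t: 10.95
ee_pos: [578.3, 192.2, 94.9]
orientation: [2.065, 0.125, -2.213]
ft_force: [-0.2, -0.8, -0.6]
width: 43.9
```

```bash
python3 -c "
from h import *
plan([590,195,88]);o=ctrl.get_obs();print(Ro.from_rotvec(o['orientation']).as_matrix()[:,0],o['moment'])
snap('top','t8')
snap('scene','s8');a=np.load('pics/s8.npy')[130:260,250:410,::-1];cv2.imwrite('pics/s8c.png',cv2.resize(a,None,fx=4.5,fy=4.5))
a=np.load('pics/s8.npy')[175:225,310:370,::-1];cv2.imwrite('pics/s8d.png',cv2.resize(np.clip(a*1.0*2,0,255).astype(np.uint8),None,fx=12,fy=12,interpolation=cv2.INTER_CUBIC))
"
```

```text
t 10.95 pos [578.3 192.2  94.9] yang -82.09 f [-0.2 -0.8 -0.6] w 43.9
tool delta m [ 0.006  -0.0013 -0.0124]
[-0.06765925 -0.02589218 -0.99737246] [ 0.03055113 -0.1459555   0.01504528]
```

View pics/s8c.png

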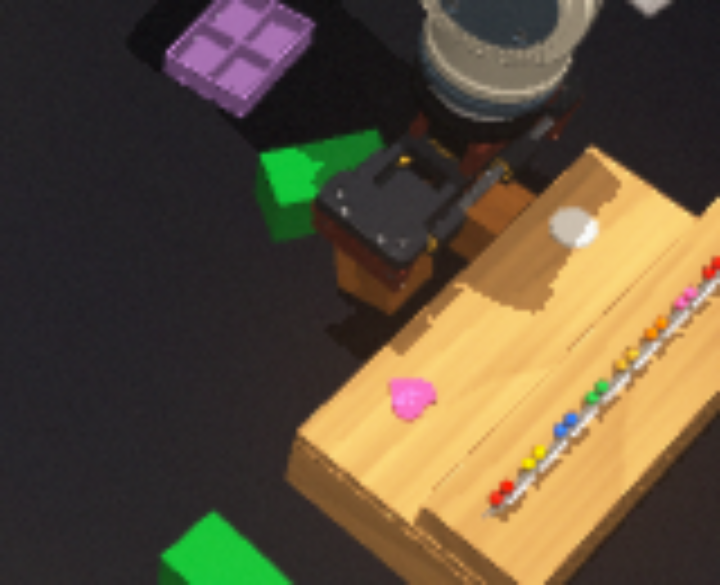

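View pics/s8d.png

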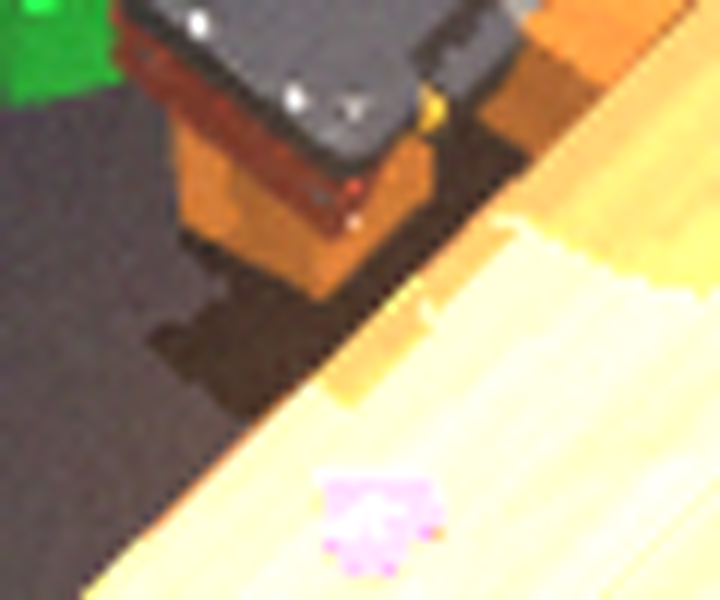

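```bash
python3 -c "
from h import *
o=ctrl.get_obs();R=Ro.from_rotvec(o['orientation']).as_matrix()
g=o['ee_pos']+6*R[:,0]; n=-R[:,1]; e=np.cross(n,[0,0,1]);print(g,e,n)
for q in [(180,230),(172,110),(320,300)]:
  oo,d=ray('scene',np.array(q)/12+[310,175]); pl=g-22*n
  X=oo+d*((pl-oo)@n)/(d@n); print(q,X.round(1),'along',((X-g)@e).round(1),'z',(X-g)[2].round(1),'across',((X-g)@n).round(1))
oo,d=ray('scene',np.array((435,190))/12+[310,175]); pl=g+22*n
X=oo+d*((pl-oo)@n)/(d@n); print(X.round(1),'along',((X-g)@e).round(1),'z',(X-g)[2].round(1))
"
```

```text
[578.97711616 192.22395441  88.56144525] [ 0.99036478  0.13752512 -0.        ] [-0.13752512  0.99036478 -0.01626154]
(180, 230) [552.1 165.1  14.6] along -30.3 z -73.9 across -22.0
(172, 110) [542.1 164.4  57.4] along -40.3 z -31.2 across -22.0
(320, 300) [593.7 171.1  28.3] along 11.6 z -60.3 across -22.0
[588.5 214.8  29.5] along 12.6 z -59.1
```

Emit:
arm_command([
  [-0.01,0.014,0,0],
  [0,0.014,0.004,0],
  [0,0.014,0.004,0],
  [0,0,0,0],
])

```text
t: 11.45
ee_pos: [580.7, 146.1, 107.1]
orientation: [2.07, 0.125, -2.208]
ft_force: [0.4, -0.1, -1.9]
width: 43.8
```

```bash
python3 -c "
from h import *
plan();o=ctrl.get_obs();R=Ro.from_rotvec(o['orientation']).as_matrix();print(R[:,0],o['moment'])
snap('scene','s9');a=np.load('pics/s9.npy')[165:235,290:370,::-1];cv2.imwrite('pics/s9d.png',cv2.resize(np.clip(a*1.0*1.6,0,255).astype(np.uint8),None,fx=10,fy=8.5,interpolation=cv2.INTER_CUBIC))
"
```

```text
t 11.45 pos [580.7 146.1 107.1] yang -82.09 f [ 0.4 -0.1 -1.9] w 43.8
[-0.06264014 -0.02526889 -0.99771624] [ 0.02018406 -0.04702596 -0.00318084]
```

View pics/s9d.png

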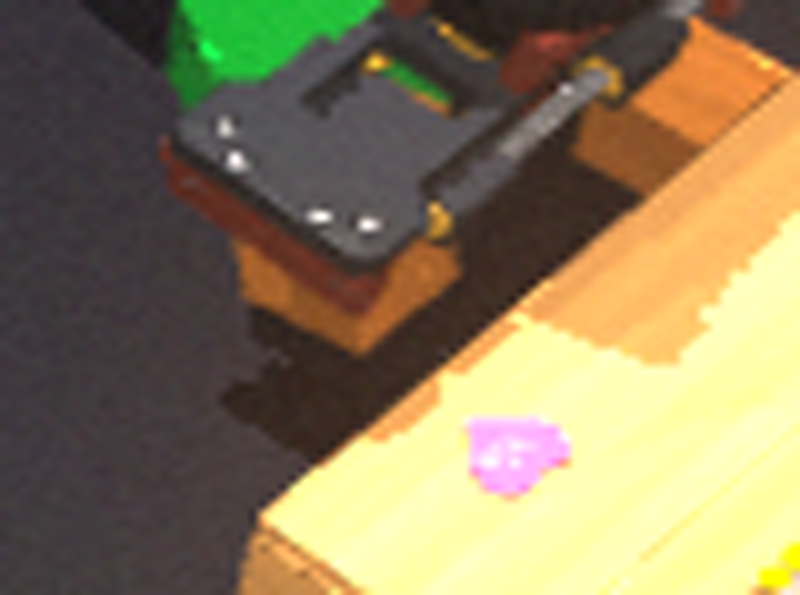

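Emit:
arm_command([
  [0.01,0,0,0],
  [0.01,0,0,0],
  [0,0,0,0],
])

```text
t: 11.8
ee_pos: [579.4, 146.0, 85.1]
orientation: [2.071, 0.124, -2.209]
ft_force: [-0.3, 0.2, -2.8]
width: 43.4
```

Emit:
arm_command([
  [0.006,0,0,0],
])

```text
t: 11.9
ee_pos: [579.3, 146.3, 78.8]
orientation: [2.072, 0.125, -2.208]
ft_force: [0.1, 0.4, -1.8]
width: 43.8
```

Emit:
arm_command([
  [0.006,0,0,0],
])

```text
t: 12.0
ee_pos: [581.0, 146.6, 73.8]
orientation: [2.076, 0.126, -2.203]
ft_force: [6.4, -3.5, 24.4]
width: 43.7
```

Emit:
arm_command([
  [0.004,0,0,0],
])

```text
t: 12.1
ee_pos: [584.0, 147.1, 71.8]
orientation: [2.083, 0.127, -2.196]
ft_force: [4.6, -1.9, 20.2]
width: 43.4
```

```bash
python3 -c "
from h import *
plan();o=ctrl.get_obs();R=Ro.from_rotvec(o['orientation']).as_matrix();print(R[:,0],o['moment'])
snap('scene','s10');a=np.load('pics/s10.npy')[165:235,290:370,::-1];cv2.imwrite('pics/s10d.png',cv2.resize(np.clip(a*1.0*1.6,0,255).astype(np.uint8),None,fx=10,fy=8.5,interpolation=cv2.INTER_CUBIC))
"
```

```text
t 12.1 pos [584.  147.1  71.8] yang -82.03 f [ 4.6 -1.9 20.2] w 43.4
[-0.05147893 -0.02353186 -0.9983968 ] [-0.48551586  0.12801017  0.04263789]
```

View pics/s10d.png

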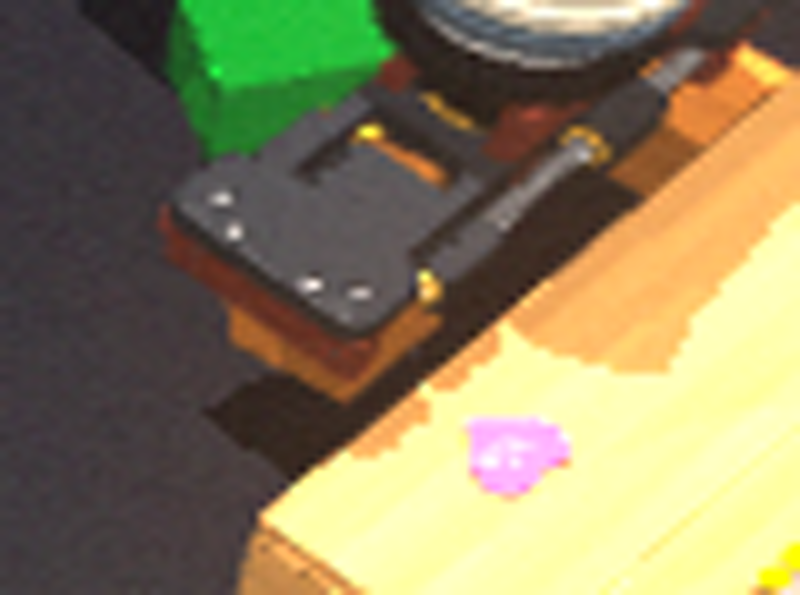

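```bash
python3 -c "
from h import *
for q in [(235,345),(345,405),(440,322)]: print(onz('scene',np.array(q)/[10,8.5]+[290,165],0).round(1))
"
```

```text
[554.9 118.4   0. ]
[593.3 127.8   0. ]
[586.1 173.    0. ]
```

Emit:
arm_command([
  [0.004,0,0,0],
])

```text
t: 12.25
ee_pos: [586.8, 147.5, 70.1]
orientation: [2.089, 0.128, -2.19]
ft_force: [0.6, -2.1, 16.4]
width: 43.7
```

Emit:
arm_command([
  [0.004,0,0,0],
])

```text
t: 12.35
ee_pos: [589.5, 147.9, 68.4]
orientation: [2.095, 0.129, -2.184]
ft_force: [2.1, -2.2, 15.8]
width: 43.7
```

```bash
python3 -c "
from h import *
plan();o=ctrl.get_obs();R=Ro.from_rotvec(o['orientation']).as_matrix();print(R[:,0],o['moment'])
snap('scene','s11');a=np.load('pics/s11.npy')[165:235,290:370,::-1];cv2.imwrite('pics/s11d.png',cv2.resize(np.clip(a*1.0*1.6,0,255).astype(np.uint8),None,fx=10,fy=8.5,interpolation=cv2.INTER_CUBIC))
"
```

```text
t 12.35 pos [589.5 147.9  68.4] yang -81.96 f [ 2.1 -2.2 15.8] w 43.7
[-0.03974482 -0.02201075 -0.9989674 ] [-0.40791777  0.43922651  0.07582835]
```

View pics/s11d.png

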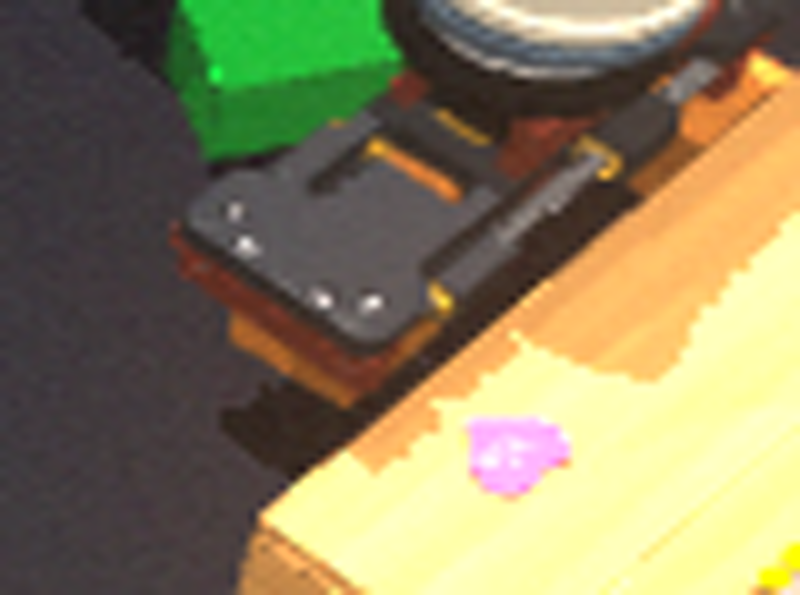

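Emit:
arm_command([
  [0,0,0,0],
  [0,0,0,0],
  [0,0,0,0],
  [0,0,0,0],
], hand=0.066)

```text
t: 12.8
ee_pos: [590.3, 148.8, 68.2]
orientation: [2.097, 0.131, -2.181]
ft_force: [0.4, 0.6, -0.3]
width: 65.7
```

```bash
python3 -c "
from h import *
plan();o=ctrl.get_obs();R=Ro.from_rotvec(o['orientation']).as_matrix();print(R[:,0],o['moment'])
snap('scene','s12');a=np.load('pics/s12.npy')[165:235,290:370,::-1];cv2.imwrite('pics/s12d.png',cv2.resize(np.clip(a*1.0*1.6,0,255).astype(np.uint8),None,fx=10,fy=8.5,interpolation=cv2.INTER_CUBIC))
"
```

```text
t 12.8 pos [590.3 148.8  68.2] yang -81.9 f [ 0.4  0.6 -0.3] w 65.7
[-0.0378378  -0.02159657 -0.99905049] [ 0.03823933 -0.04703226  0.00850823]
```

View pics/s12d.png

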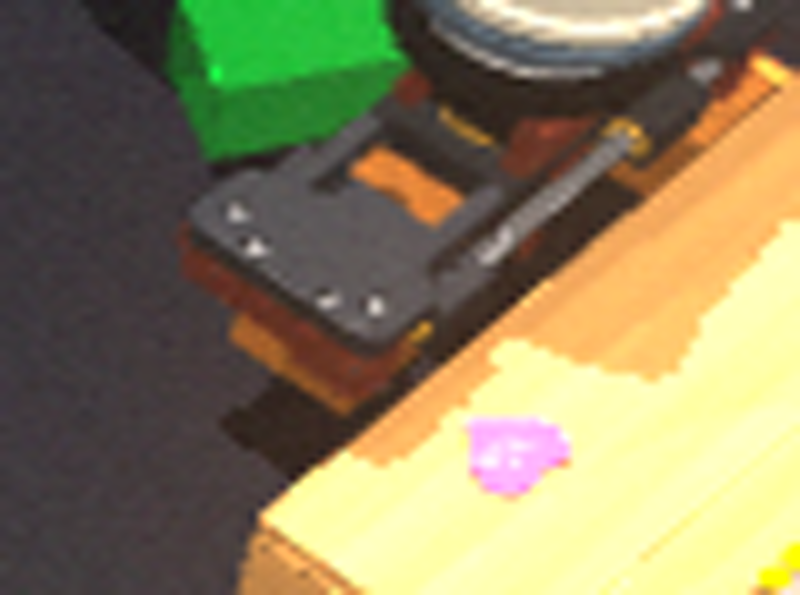

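Emit:
arm_command([
  [-0.02,0,0,0],
  [-0.03,0,0,0],
  [-0.03,0,0,0],
  [-0.03,0,0,0],
  [0,0,0.04,0],
  [0,0,0.04,0],
  [0,0,0.04,0],
  [0,0,0,0],
])

```text
t: 13.65
ee_pos: [470.1, 133.7, 184.5]
orientation: [2.09, 0.13, -2.187]
ft_force: [0.7, -0.4, 0.7]
width: 66.0
```

```bash
python3 -c "
from h import *
plan();o=ctrl.get_obs();R=Ro.from_rotvec(o['orientation']).as_matrix();print(R[:,0],o['moment'])
snap('top','t13')
snap('scene','s13');a=np.load('pics/s13.npy')[140:235,280:390,::-1];cv2.imwrite('pics/s13d.png',cv2.resize(np.clip(a*1.0*1.3,0,255).astype(np.uint8),None,fx=7,fy=6.3,interpolation=cv2.INTER_CUBIC))
"
```

```text
t 13.65 pos [470.1 133.7 184.5] yang -81.89 f [ 0.7 -0.4  0.7] w 66.0
[-0.04410317 -0.02282957 -0.9987661 ] [ 0.05861861  0.01980827 -0.0034892 ]
```

View pics/s13d.png

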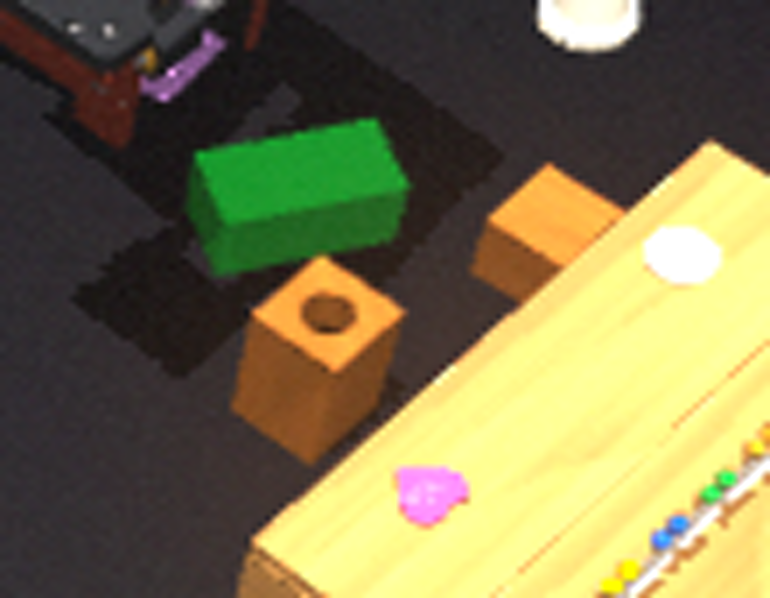

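View pics/t13.png

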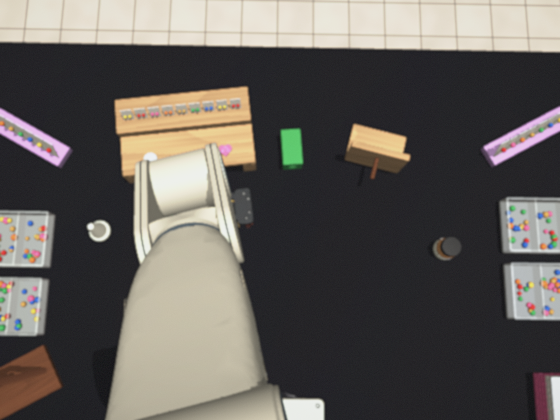

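The foot stands upright on the table with its hole up, centred at crop (328,313). The other foot is still in its bay. Next I measure its top corners and regrasp it centrally.

```bash
python3 -c "
from h import *
P=np.array([onz('scene',np.array(q)/[7,6.3]+[280,140],84) for q in [(320,257),(405,314),(334,371),(252,313)]]);print(P.round(1),P.mean(0))
print('hole',onz('scene',np.array((329,313))/[7,6.3]+[280,140],84))
for a,b in [(0,1),(1,2),(2,3),(3,0)]:
  d=(P[b]-P[a])[:2];print(np.linalg.norm(d).round(1),np.degrees(np.arctan2(d[1],d[0])).round(1))
c=P.mean(0)
plan([c[0],c[1],130])
"
```

```text
[[547.2 160.6  84. ]
 [591.  166.6  84. ]
 [595.2 124.   84. ]
 [552.5 118.8  84. ]] [571.48546403 142.50784983  84.        ]
hole [571.66921774 143.03910829  84.        ]
44.2 7.8
42.8 -84.3
43.1 -173.1
42.1 97.2
t 13.75 pos [475.4 134.8 185.4] yang -81.9 f [-0.  -0.1  0.4] w 66.1
tool delta m [ 0.0515  0.005  -0.0984]
```

Emit:
arm_command([
  [0,0,-0.035,0],
  [0,0.003,-0.035,0],
  [0,0.002,-0.03,0],
  [0,0,0,0],
])

```text
t: 14.15
ee_pos: [583.9, 145.2, 181.3]
orientation: [2.103, 0.132, -2.176]
ft_force: [-0.1, -0.9, -0.3]
width: 65.7
```

```bash
python3 -c "
from h import *
plan([571.5,142.7,54])
o=ctrl.get_obs();R=Ro.from_rotvec(o['orientation']).as_matrix();print(R[:,0])"
```

```text
t 14.15 pos [583.9 145.2 181.3] yang -81.88 f [-0.1 -0.9 -0.3] w 65.7
tool delta m [ 0.1277 -0.0012  0.0081]
[-0.03306971 -0.02024706 -0.99924794]
```

Emit:
arm_command([
  [0.025,-0.001,0.008,0],
  [0.025,0,0,0],
  [0.02,0,0,0],
  [0,0,0,0],
])

```text
t: 14.55
ee_pos: [578.2, 144.3, 108.6]
orientation: [2.107, 0.132, -2.174]
ft_force: [-0.6, -0.2, -0.9]
width: 66.3
```

```bash
python3 -c "
from h import *
plan([571.5,142.7,54])
o=ctrl.get_obs();R=Ro.from_rotvec(o['orientation']).as_matrix();print(R[:,0])"
```

```text
t 14.55 pos [578.2 144.3 108.6] yang -81.95 f [-0.6 -0.2 -0.9] w 66.3
tool delta m [ 0.0548 -0.0002  0.0051]
[-0.02969595 -0.01935339 -0.9993716 ]
```

Emit:
arm_command([
  [0.015,0,0.006,0],
  [0.015,0,0,0],
  [0.012,0,0,0],
  [0.012,0,0,0],
  [0,0,0,0],
])

```text
t: 15.05
ee_pos: [574.0, 143.1, 53.9]
orientation: [2.112, 0.133, -2.17]
ft_force: [0.7, 0.6, -0.2]
width: 65.9
```

```bash
python3 -c "
from h import *
plan([571.5,142.7,54])
o=ctrl.get_obs();R=Ro.from_rotvec(o['orientation']).as_matrix();print(R[:,0])"
```

```text
t 15.05 pos [574.  143.1  53.9] yang -81.96 f [ 0.7  0.6 -0.2] w 65.9
tool delta m [-0.0001  0.0001  0.0026]
[-0.02569874 -0.01841032 -0.99950019]
```

Emit:
arm_command([
  [0,0,0,0],
  [0,0,0,0],
  [0,0,0,0],
  [0,0,0,0],
  [0,0,0,0],
  [0,0,0,0],
  [0,0,0,0],
], hand=0.03)

```text
t: 15.75
ee_pos: [575.4, 143.4, 55.4]
orientation: [2.115, 0.133, -2.167]
ft_force: [-1.0, -0.0, -2.3]
width: 44.2
```

```bash
python3 -c "
from h import *
plan([565,142,212])
o=ctrl.get_obs();R=Ro.from_rotvec(o['orientation']).as_matrix();print(R)"
```

```text
t 15.75 pos [575.4 143.4  55.4] yang -81.96 f [-1.  -0.  -2.3] w 44.2
tool delta m [-0.1562  0.0022  0.0145]
[[-0.02311009  0.13984919 -0.98990309]
 [-0.01778761 -0.99006832 -0.13945726]
 [-0.99957467  0.01438514  0.02536815]]
```

Emit:
arm_command([
  [-0.015,0,0,0],
  [-0.02,0,0,0],
  [-0.02,0,0.005,0],
  [-0.02,0,0.005,0],
  [-0.02,0,0.005,0],
  [-0.02,0,0,0],
  [-0.02,0,0,0],
  [-0.015,0,0,0],
  [0,0,0,0],
])

```text
t: 16.65
ee_pos: [563.3, 144.0, 219.3]
orientation: [2.118, 0.133, -2.165]
ft_force: [0.7, 0.1, -2.2]
width: 43.6
```

```bash
python3 -c "
from h import *
plan([565,142,222])
o=ctrl.get_obs();R=Ro.from_rotvec(o['orientation']).as_matrix();print(R)
snap('scene','s14');a=np.load('pics/s14.npy')[110:235,270:390,::-1];cv2.imwrite('pics/s14d.png',cv2.resize(np.clip(a*1.0*1.4,0,255).astype(np.uint8),None,fx=6,fy=4.8,interpolation=cv2.INTER_CUBIC))"
```

```text
t 16.65 pos [563.3 144.  219.3] yang -81.96 f [ 0.7  0.1 -2.2] w 43.6
tool delta m [-0.0027  0.0022 -0.0013]
[[-0.02042487  0.13983231 -0.98996452]
 [-0.01715617 -0.99007431 -0.13949386]
 [-0.99964418  0.01413486  0.02262112]]
```

View pics/s14d.png

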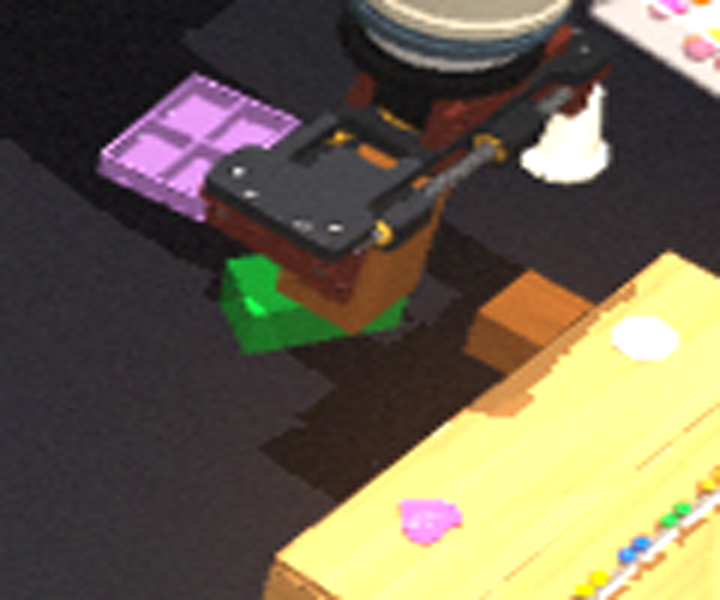

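Emit:
arm_command([
  [0,0,0,0],
  [0,0,0,0],
  [0,0,0,0],
  [0,0,0,0],
  [0,0,0,0],
  [0,0,0,0],
])

```text
t: 17.3
ee_pos: [560.5, 143.3, 214.7]
orientation: [2.109, 0.132, -2.172]
ft_force: [0.8, -0.3, -1.9]
width: 43.6
```

```bash
python3 -c "
from h import *
plan()
o=ctrl.get_obs();R=Ro.from_rotvec(o['orientation']).as_matrix();print(R[:,0],abs(o['qvel']).max())
a0=np.load('pics/scene0.npy').astype(int);a1=snap('scene','s15').astype(int)
# bystanders: mean change
for n,(x0,y0,x1,y1) in dict(jar=(130,258,160,292),cone=(355,120,375,150),rack=(205,265,275,345),green2=(280,240,322,282),tray=(284,122,322,158)).items(): print(n,np.abs(a1-a0)[y0:y1,x0:x1].mean().round(1))
print(ctrl.close_job())"
```

```text
t 17.3 pos [560.5 143.3 214.7] yang -81.96 f [ 0.8 -0.3 -1.9] w 43.6
[-0.02804701 -0.01899355 -0.99942614] 0.005417302835874716
jar 1.7
cone 13.1
rack 1.5
green2 1.7
tray 32.1
the job is handed in; nothing more can be done
None
```

I drew the foot under the pink heart out from the stand, and it ended held still and upright in the gripper with its hole up. I handed the job in at about 17 s.

**How it went:** I gripped the foot's protruding end and used the ledge to tip it as I pulled it out. My push against the stand's front to finish uprighting it pressed too hard, about 53 N along x and 46 N upward at the wrist. It also slid the foot sideways in the pads. I then stood the foot on the table, let go and gripped it again centrally.

**Force limit:** The wrist force stayed below 120 N. I believe the foot took that contact, but I can't rule out that the fingertips touched the ledge. If they did, that would have been over the 40 N limit.

**Last checks:**
- **Foot:** The camera showed the hole facing up while the foot stood on the table, before the second grip. The grip held at 43.6 mm with the arm nearly still. By the tool height, the foot's centre was about 20 cm above the table. The tool's tilt changed by less than 0.5° after the second grip. The hole itself is hidden by the gripper in the final pictures.
- **Other objects:** The other foot was still in its bay. The jar, rack and second green block matched the first picture.
- **Failed check:** The picture comparison flagged the cone and the tray. The arm and its shadow overlap those areas. By eye both stood where they started, and I recorded no contact with them.

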